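# Put the pod away and lock the pod caddy

### The job

Put the loose coffee pod into the open caddy with the others, then swing the caddy's lid fully shut. Then turn the handle on the lid over its cam until it drops down into the low notch at the front, let go, and leave everything else on the ledge standing where it is.

Things in the scene. Friction and masses are not known exactly. Their poses are not given: they have to be found in the camera images.
- pod_center (a point): Loose black hard-plastic coffee pod, 36 mm high, 16 g, standing on its 44 mm rim on the ledge to the left or right; its sides taper from 39 mm above the rim to 35 mm at the top. The point is its centre, 18 mm above its underside.
- caddy: Grey plastic tub fixed to the ledge: 150 mm along its x, 170 along its y, 70 high, 5 mm walls and floor. Origin: centre of its underside; z up; its front (robot's side) is -x, its lid is hinged along the top of its +x wall. Inside, three 36 mm high pods stand in a row along the back (x = +42 mm); the front half is free.
- lid (a joint): Lid angle, rad: 0 shut; starts leaning back beyond upright at 1.65 to 1.75, where its stiff hinge holds it (stop at 1.9). Hinge line along the caddy's y at caddy x = +75 mm, z = 70 mm. Plate 150 x 170 mm, 8 mm thick above the hinge line when shut. Pushed to the front until well past upright (below 0.9) it sinks shut by itself in a few seconds.
- lid_edge (a point): Middle of the lid's free edge (150 mm from the hinge line, half-way through its thickness); when shut it lies above the caddy's front wall.
- handle (a joint): Turn of the steel cam handle on the lid's top, rad: starts 0.1 to 0.4, rests in the notch at 1.45 to 1.56 (stop). Pivot: centre of the lid (lid shut: caddy x = y = 0, axis vertical). Grows counter-clockwise from above: arm along caddy +y (4 degrees frontward) at 0, along -x (front) at 1.5. Needs 2 to 4 N at the knob. Cam's top at 0.75 to 0.85; past about 1 the spring pulls it into the notch.
- handle_lift (a joint): Height of the handle above its place in the notch, m: about 0.005 at the start, 0.009 on top of the cam, 0 when dropped into the notch. A spring of 4 to 6 N presses the handle's ball foot down on the cam track, so the lift follows from the turn.
- knob (a point): Centre of the upright round black knob on the handle's arm, 62 mm from the pivot: 16 mm across, standing 34 mm above the arm. With lid shut and handle in the notch this point is 111 mm above the ledge, the lid's top face 78 mm, the arm's upper face 94 mm and the knob's top 128 mm; elsewhere they are higher by the handle's lift.
- shaker: Bystander: glass sugar shaker with steel cap, 72 mm across, 149 mm high, loose, on the side where the pod is not. Origin at its foot's centre.
- mug: Bystander: grey stoneware mug, 82 mm across, 95 mm high, loose. Origin at its foot's centre.
- jug: Bystander: white milk mug, 76 mm across, 100 mm high, loose. Origin at its foot's centre.
- spoon: Bystander: steel teaspoon 140 mm long, lying loose to the right of the caddy. Origin under its middle.
- kettle: Bystander: ivory plastic kettle, 165 mm across, 222 mm high, loose, at the right. Origin at its foot's centre.
- tea_jar: Bystander: white ceramic jar with wooden cap, 84 mm across, 130 mm high, loose, at the left. Origin at its foot's centre.
Not all that is in view belongs to the job. Of the things that look like the caddy, the smaller one is meant. What is shaped like the part that bears pod_center but turquoise is not meant.

How it is judged:
By the outcome, as a careful person would: the job done as asked, in the order asked, and still so for the second after the job is handed in, with the robot touching nothing.
It also fails if it takes over 70 s, if anything falls off the work surface, if the arm or the gripper's body presses on something with over 40 N, if the wrist force passes 120 N, or if a joint passes its speed limit or range.

### The arm

A 6-joint arm with a two-finger parallel gripper is mounted at the origin on the work surface. World frame = base frame: x ahead of the robot, y to its left, z up, the work surface at z = 0. Lengths are in m, angles in rad, forces in N, time in s.
With the tool pointing down it reaches from about 0.4 to 0.825 m from the base axis. Payload 7 kg.
Tool frame: the origin (TCP) lies at the very end of the fingers, on their centre line; the grasp point (between the pads) lies 19 mm behind it; z points along the fingers, y is the line along which they close (so a half turn about z gives the same grasp; the last joint's range is limited). The gripper opens to 88 mm and grips with 3 to 60 N. Pads are 19 mm wide; open, the fingers measure 130 mm over their backs; the gripper's body (78 mm by 193 mm) begins 47 mm behind the grasp point.
Start: joints at [-0.882, 0.359, 0.012, 0, -1.224, -0.288], TCP at [0.263, -0.621, 0.227] pointing down, gripper open.
Joint ranges: [-3.07, 3.07], [-1.43, 2.12], [-1.02, 1.25], [-3.03, 1.67], [-3.05, -0], [-3.03, 3.03]. Speed limits (rad/s): [2.39, 2.39, 3.01, 3.14, 3.14, 3.14].

### API

Orientations are given as [roll, pitch, yaw] about the fixed x, y, z axes, in that order (R = Rz(yaw) Ry(pitch) Rx(roll)).
In Python, from station import arm gives the robot as it stands.
- The arm moves only by the tool step_arm, never from a script. Its argument "rows" is a list of rows, each a list of 5 numbers: the shift along the world's x, y, z in m, then the turn about the world's z in rad, then the finger opening in m, from 0 to 0.0876. In form: [[x, y, z, spin, gripper], ...]. A call has 1 to 20 rows; each row is the pose to reach, as a shift and turn from the pose commanded when the call began; what a row does not reach only later rows make up. A row lasts 1/10 s, in which the tool goes at most 50 mm and 8.59 degrees, less where a joint would pass 70% of its speed; a pose out of reach is approached as far as the arm can. A call with a gripper value outside its range is refused whole. The fingers move at their own pace and stop on an object; "newtons" is the grip in N (left out, the last holds). Time passes only in rows, so rows that repeat a pose let the fingers close. It gives the time, the measured TCP pose, the force, the opening and the grip force at its end, in the units of the state.
- arm.get_state(): the state, without advancing time (a new reading comes with each control period).
- arm.grab_frame(name): name is "scene" or "top" or "wrist"; returns a dict with "color" (400x640x3 uint8, blue, green, red), "vfov" (degrees; the focal length in pixels is half the picture's height over the tangent of half this angle, whatever the lens; pixels are square), "cx", "cy" (the principal point, pixels), "rvec" (rotation vector, rad) and "tvec" (3), from world to camera coordinates, as OpenCV has them. Camera axes: x right, y down, z forward; pixel columns grow to the right and rows downward; lengths in m; the calibration is good to about 2 mm. A picture is of the moment at which its call begins. There is no depth.
- arm.job_done(): hands the job in; it is judged then, once.
The state is a dict: "t": time; "q": joint angles; "qd": joint speeds; "joint_efforts": joint torques, N m; "eef_pos": TCP position; "ee_rot": TCP orientation; "force": force on the tool from outside, world axes, zero at the start; "moment": the same for the moment, N m; "width": finger opening in m; "gripper_force": force on a finger pad.
Only numpy, scipy, OpenCV 4.12 (cv2) and the standard library are available. Lean on these libraries where they do the work, as an engineer would, in place of code of your own. Each camera call takes 0.05 s, during which the arm holds its last target. There are 200 camera calls.

## Working session

There is one attempt and no reset: what is moved stays moved. The work goes in short steps, Python scripts to look and compute and a tool call to move; the robot and the scene stay as the last step left them, time stands still between calls to the robot, and variables do not carry over. Pictures are saved under pics/ and viewed, at most 10 in all, crops included, and the job is handed in when it is done.

Besides the shell and the picture viewer there is one more tool, called after "Request:" as name(argument=value, ...), one argument or row to a line, values as JSON. step_arm: Moves the arm, as the interface text tells. Its arguments: {"type":"object","properties":{"rows":{"type":"array"},"newtons":{"type":"number"}},"required":["rows"]}

```bash
mkdir -p pics; cat > h.py <<'E'
import numpy as np, cv2, json
from station import arm
def grab(n,save=None):
    f=arm.grab_frame(n)
    if save: cv2.imwrite('pics/'+save,f['color'])
    return f
def cam(f):
    R=cv2.Rodrigues(np.array(f['rvec'],float))[0]; t=np.array(f['tvec'],float).ravel()
    fl=f['color'].shape[0]/2/np.tan(np.radians(f['vfov'])/2)
    return R,t,fl,f['cx'],f['cy']
def unproj(C,u,v,z):
    R,t,fl,cx,cy=C
    d=R.T@np.array([(u-cx)/fl,(v-cy)/fl,1]); o=-R.T@t
    return o+d*(z-o[2])/d[2]
def proj(C,p):
    R,t,fl,cx,cy=C
    c=R@np.array(p,float)+t
    return np.array([cx+fl*c[0]/c[2],cy+fl*c[1]/c[2]])
E
python3 - <<'E'
from h import *
import pickle
for n in('scene','top'):
    f=grab(n,n+'0.png'); pickle.dump(cam(f),open(n+'.pkl','wb'))
    R,t=cam(f)[:2]; print(n,f['vfov'],-R.T@t,R[2])
print(arm.get_state())
E
```

```text
scene 42.24792928540378 [1.35921724 0.23626933 1.35942238] [-0.56181909 -0.16713647 -0.81020041]
top 47.030988766328406 [ 0.25426362 -0.04129454  1.70453544] [ 0.1337734   0.01205394 -0.99093864]
{'t': 0.1, 'q': array([-8.81926747e-01,  3.59319745e-01,  1.11657623e-02, -2.91305240e-04,
       -1.22412978e+00, -2.88035097e-01]), 'qd': array([-1.97279164e-05, -1.61210234e-03,  2.75788093e-03,  8.71779559e-04,
       -3.93957338e-04,  1.26674827e-03]), 'joint_efforts': array([-2.66869734e-03, -5.84161627e+01,  2.93753636e+01,  7.01552063e+00,
        1.02051330e-02, -6.10139523e-05]), 'eef_pos': array([ 0.26313314, -0.62112284,  0.22572325]), 'ee_rot': array([ 3.14008869e+00, -1.59991685e-04, -2.74085723e+00]), 'force': array([-0.13292082,  1.3563152 , -0.16526083]), 'moment': array([-0.01884968, -0.01199331,  0.02130706]), 'gripper_force': 0.0, 'width': 0.08770869597498643}
```

View pics/scene0.png

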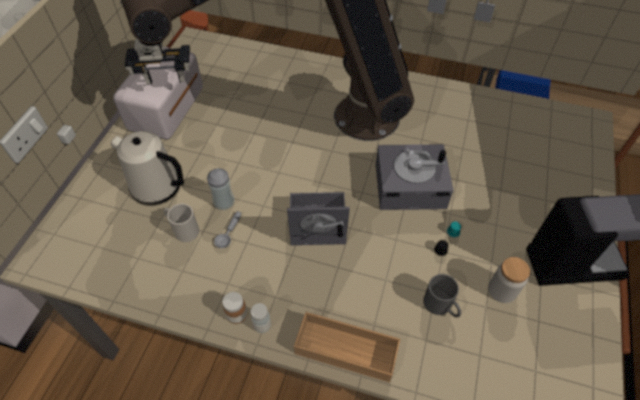

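View pics/top0.png

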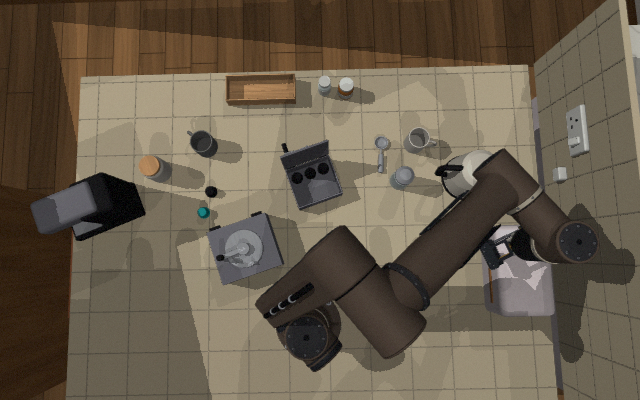

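The scene picture shows the smaller open caddy around (318,218), the black pod at (441,247), the turquoise pod at (454,229) and the larger, shut caddy at (413,175). In the top view, the caddy is at (313,178), the pod at (211,191), the shaker at (402,177) and the spoon at (381,155). Next I'll enlarge both views.

```bash
python3 - <<'E'
from h import *
a=cv2.imread('pics/top0.png')[125:225,190:350]; b=cv2.imread('pics/scene0.png')[180:265,275:470]
a=cv2.resize(a,(640,400),interpolation=cv2.INTER_CUBIC)
cv2.imwrite('pics/topc.png',cv2.convertScaleAbs(a,alpha=1.8,beta=20))
E
```

```text
(no output)
```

View pics/topc.png

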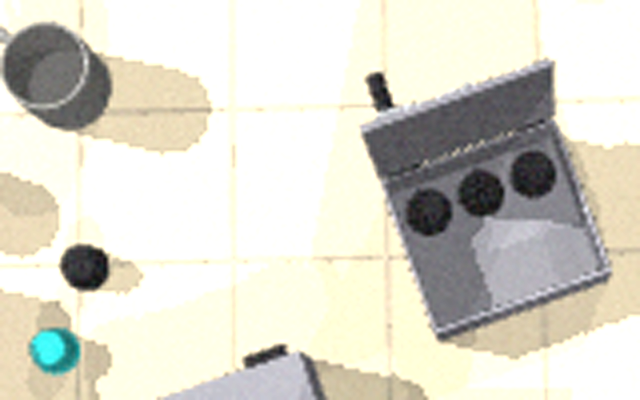

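The enlarged top view shows the pod at (85,266). The caddy's rim corners are at about (436,330), (609,268), (555,122) and (385,178). The handle's knob sticks out past the lid at (378,90).

```bash
python3 - <<'E'
from h import *
import pickle
C=pickle.load(open('top.pkl','rb'));S=pickle.load(open('scene.pkl','rb'))
g=lambda u,v,z:unproj(C,190+u/4,125+v/4,z)
c=np.array([g(*p,.07) for p in[(436,330),(609,268),(555,122),(385,178)]])
print(c.round(3)); m=c.mean(0);print(m)
e=np.linalg.norm(np.roll(c,-1,0)-c,axis=1);print(e)
ax=(c[2]+c[3]-c[0]-c[1]);print('yaw',np.arctan2(ax[1],ax[0]), 'y',np.arctan2(*( (c[0]+c[3]-c[1]-c[2])[[1,0]]))-np.pi/2)
print('pods',[g(*p,.036).round(3) for p in[(430,211),(482,193),(535,173)]])
p=g(85,266,.02);print('pod',p,'scene z .018:',unproj(S,441,248,.018))
print('turq',g(54,350,.02)); 
for n,u,v,z in[('shaker',402,177,.075),('mug',202,143,.05),('jug',419,140,.05),('spoon',381,155,0),('jar',150,166,.13),('kettle',465,178,.1)]: print(n,unproj(C,u,v,z).round(3))
print('knob', g(378,90,.15))
E
```

```text
[[ 0.411  0.021  0.07 ]
 [ 0.463 -0.135  0.07 ]
 [ 0.598 -0.09   0.07 ]
 [ 0.55   0.065  0.07 ]]
[ 0.50559029 -0.03453624  0.07      ]
[0.16447728 0.14166779 0.16199933 0.14551874]
yaw 0.3113427756808479 y 0.30971230419955376
pods [array([0.524, 0.026, 0.036]), array([ 0.54 , -0.022,  0.036]), array([ 0.557, -0.071,  0.036])]
pod [0.48352254 0.34776705 0.02      ] scene z .018: [0.49168744 0.35120304 0.018     ]
turq [0.40611848 0.37595265 0.02      ]
shaker [ 0.511 -0.35   0.075]
mug [0.661 0.376 0.05 ]
jug [ 0.651 -0.423  0.05 ]
spoon [ 0.609 -0.289  0.   ]
jar [0.564 0.538 0.13 ]
kettle [ 0.498 -0.566  0.1  ]
knob [0.61306317 0.06453441 0.15      ]
```

Request:
step_arm(
  rows=[
    [0,0,0.04,0,0.0876],
    [0,0,0.08,0,0.0876],
    [0.03,0.06,0.09,-0.03,0.0876],
    [0.05,0.1,0.09,-0.06,0.0876],
    [0.07,0.14,0.09,-0.09,0.0876],
    [0.09,0.18,0.09,-0.09,0.0876],
    [0.11,0.22,0.09,-0.09,0.0876],
    [0.13,0.26,0.09,-0.09,0.0876],
    [0.15,0.3,0.09,-0.09,0.0876],
    [0.17,0.34,0.09,-0.09,0.0876],
    [0.19,0.38,0.09,-0.09,0.0876],
    [0.21,0.42,0.09,-0.09,0.0876],
    [0.22,0.46,0.09,-0.09,0.0876],
    [0.23,0.5,0.09,-0.09,0.0876],
    [0.23,0.54,0.09,-0.09,0.0876],
    [0.23,0.58,0.09,-0.09,0.0876],
    [0.23,0.62,0.09,-0.09,0.0876],
    [0.23,0.66,0.09,-0.09,0.0876],
    [0.23,0.7,0.09,-0.09,0.0876],
    [0.23,0.74,0.09,-0.09,0.0876],
  ],
)

```text
t: 2.1
eef_pos: [0.4928, 0.1201, 0.3165]
ee_rot: [3.141, -0.0, -2.831]
force: [0.7, -0.1, 0.1]
width: 0.0878
gripper_force: 0.0
```

```bash
python3 - <<'E'
from h import *
s=arm.get_state();print(s['eef_pos'],s['ee_rot'],s['q'])
E
```

```text
[0.49281117 0.12009052 0.31648576] [ 3.14146529e+00 -7.75321496e-05 -2.83065259e+00] [ 6.26685214e-01  3.02463356e-02 -1.99487517e-01 -1.49057698e-04
 -1.34109663e+00 -1.88650754e+00]
```

Request:
step_arm(
  rows=[
    [0,0.04,0,0,0.0876],
    [0,0.08,-0.02,0,0.0876],
    [0,0.12,-0.04,0,0.0876],
    [0,0.16,-0.07,0,0.0876],
    [-0.005,0.2,-0.1,0,0.0876],
    [-0.007,0.229,-0.12,0,0.0876],
    [-0.007,0.229,-0.12,0,0.0876],
    [-0.007,0.229,-0.12,0,0.0876],
  ],
)

```text
t: 2.9
eef_pos: [0.4858, 0.3476, 0.1955]
ee_rot: [-3.14, -0.002, -2.83]
force: [-0.6, 0.1, 0.8]
width: 0.0877
gripper_force: 0.0
```

```bash
python3 - <<'E'
from h import *
import pickle
s=arm.get_state();print(s['eef_pos'],s['ee_rot'])
f=grab('wrist','w1.png');C=cam(f);pickle.dump(C,open('w1.pkl','wb'));print(f['vfov'],-C[0].T@C[1],C[0][2])
print('tcp proj',proj(C,s['eef_pos']), 'pod est',proj(C,[.486,.349,.018]))
E
```

```text
[0.48581855 0.34762443 0.19546927] [-3.14006215e+00 -1.98585492e-03 -2.82955710e+00]
64.63316923080185 [0.42090176 0.32763773 0.35334533] [ 0.24434579  0.07698245 -0.96662756]
tcp proj [318.7723169  245.91277223] pod est [320.85167156 180.82664597]
```

View pics/w1.png

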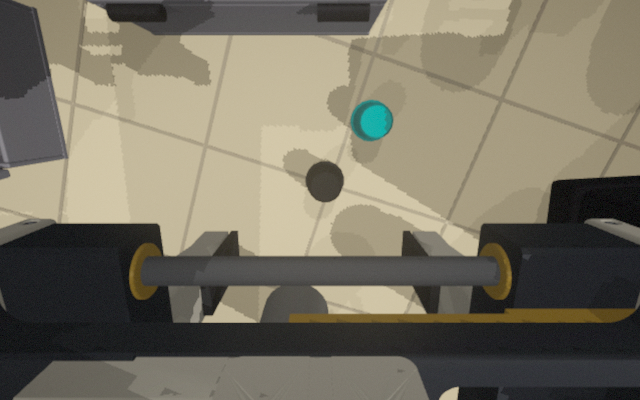

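The pod is at (325,181), about 4 px from where I predicted it. The turquoise one is at (371,120), outside the finger path.

```bash
python3 - <<'E'
from h import *
import pickle
C=pickle.load(open('w1.pkl','rb'));print(unproj(C,325,181,.018),unproj(C,371,120,.018))
E
```

```text
[0.48480075 0.35332486 0.018     ] [0.40945262 0.37842763 0.018     ]
```

Request:
step_arm(
  rows=[
    [-0.001,0.004,-0.03,0,0.0876],
    [-0.001,0.004,-0.06,0,0.0876],
    [-0.001,0.004,-0.09,0,0.0876],
    [-0.001,0.004,-0.12,0,0.0876],
    [-0.001,0.004,-0.14,0,0.0876],
    [-0.001,0.004,-0.16,0,0.0876],
    [-0.001,0.004,-0.175,0,0.0876],
    [-0.001,0.004,-0.187,0,0.0876],
    [-0.001,0.004,-0.187,0,0.0876],
    [-0.001,0.004,-0.187,0,0.06],
    [-0.001,0.004,-0.187,0,0.045],
    [-0.001,0.004,-0.187,0,0.03],
    [-0.001,0.004,-0.187,0,0.03],
    [-0.001,0.004,-0.187,0,0.03],
    [-0.001,0.004,-0.187,0,0.03],
  ],
  newtons=8,
)

```text
t: 4.45
eef_pos: [0.4853, 0.3516, 0.0097]
ee_rot: [3.141, 0.0, -2.831]
force: [0.5, -0.7, -0.3]
width: 0.0449
gripper_force: 0.0
```

Request:
step_arm(
  rows=[
    [0,0,0,0,0.03],
    [0,0,0,0,0.03],
    [0,0,0,0,0.03],
    [0,0,0,0,0.03],
    [0,0,0,0,0.03],
  ],
  newtons=8,
)

```text
t: 4.95
eef_pos: [0.4853, 0.3516, 0.0096]
ee_rot: [3.142, 0.0, -2.831]
force: [-0.2, 0.5, 1.1]
width: 0.0371
gripper_force: 8.0
```

Request:
step_arm(
  rows=[
    [0,0,0.02,0,0.03],
    [0,0,0.05,0,0.03],
    [0,0,0.09,0,0.03],
    [0,0,0.13,0,0.03],
    [0,-0.01,0.17,0,0.03],
    [0,-0.04,0.2,0,0.03],
    [0,-0.08,0.2,0,0.03],
    [0,-0.12,0.2,0,0.03],
    [0,-0.16,0.2,0,0.03],
    [0,-0.2,0.2,0,0.03],
    [0,-0.24,0.2,0,0.03],
    [0,-0.28,0.2,0,0.03],
    [-0.003,-0.32,0.2,0,0.03],
    [-0.006,-0.36,0.18,0,0.03],
    [-0.007,-0.38,0.17,0,0.03],
    [-0.007,-0.394,0.16,0,0.03],
    [-0.007,-0.394,0.16,0,0.03],
    [-0.007,-0.394,0.16,0,0.03],
  ],
)

```text
t: 6.75
eef_pos: [0.4783, -0.0426, 0.1697]
ee_rot: [-3.142, -0.0, -2.832]
force: [-0.4, 0.3, 0.4]
width: 0.0372
gripper_force: 8.0
```

```bash
python3 - <<'E'
from h import *
import pickle
s=arm.get_state();print(s['eef_pos'],s['width'],s['gripper_force'])
f=grab('wrist');C=cam(f);pickle.dump(C,open('w2.pkl','wb'))
im=f['color'].copy()
c,y=np.array([.502,-.035]),.31
Rz=np.array([[np.cos(y),-np.sin(y)],[np.sin(y),np.cos(y)]])
def w(x,yy,z): return [*(c+Rz@[x,yy]),z]
P=[w(-.075,.085,.07),w(-.075,-.085,.07),w(.075,-.085,.07),w(.075,.085,.07)]
cv2.imwrite('pics/w2.png',cv2.convertScaleAbs(im,alpha=1.5,beta=10))
print([proj(C,p).round() for p in P])
E
```

```text
[ 0.47831967 -0.04263927  0.16965331] 0.037202565988669944 7.974795864793123
[array([425., 138.]), array([213., 138.]), array([227., 303.]), array([411., 303.])]
```

View pics/w2.png

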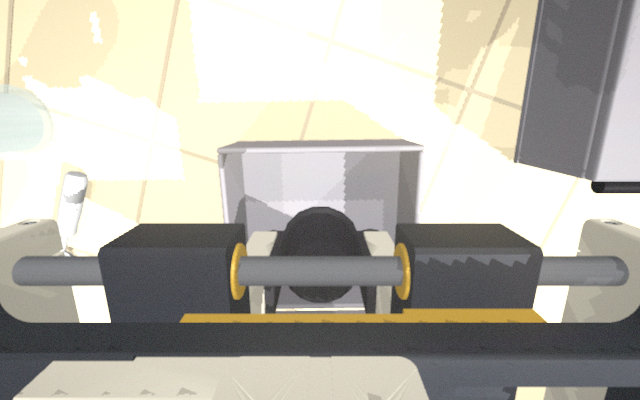

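The front rim's outer corners are at (220,149) and (421,143), and the pod is held between the fingers over the free front half.

```bash
python3 - <<'E'
from h import *
import pickle
C=pickle.load(open('w2.pkl','rb'))
a=unproj(C,220,148,.07);b=unproj(C,421,142,.07);d=b-a
y=np.arctan2(d[1],d[0])-np.pi/2; m=(a+b)/2
print(a,b,np.linalg.norm(d),y,m, m[:2]+.075*np.array([np.cos(y),np.sin(y)]))
for z in(.06,.065):
  print(np.linalg.norm(unproj(C,220,148,z)-unproj(C,421,142,z)))
E
```

```text
[ 0.46265722 -0.13188333  0.07      ] [0.40861398 0.02087802 0.07      ] 0.16203919348839227 0.34003444717076814 [ 0.4356356  -0.05550266  0.07      ] [ 0.50634134 -0.03048869]
0.16833477761060353
0.16518698554949793
```

Request:
step_arm(
  rows=[
    [0,0,-0.03,0.015,0.03],
    [0,0,-0.06,0.015,0.03],
    [0,0,-0.09,0.015,0.03],
    [0,0,-0.115,0.015,0.03],
    [0,0,-0.135,0.015,0.03],
    [0,0,-0.147,0.015,0.03],
    [0,0,-0.153,0.015,0.03],
    [0,0,-0.154,0.015,0.03],
    [0,0,-0.154,0.015,0.03],
    [0,0,-0.154,0.015,0.055],
    [0,0,-0.154,0.015,0.07],
    [0,0,-0.154,0.015,0.07],
    [0,0,-0.154,0.015,0.07],
    [0,0,-0.154,0.015,0.07],
  ],
)

```text
t: 8.2
eef_pos: [0.4784, -0.0425, 0.0157]
ee_rot: [-3.142, 0.0, -2.816]
force: [0.5, -0.4, -0.1]
width: 0.0682
gripper_force: 0.0
```

Request:
step_arm(
  rows=[
    [0,0,0.02,0,0.07],
    [0,0,0.05,0,0.07],
    [0,0,0.09,0,0.07],
    [0,0,0.13,0,0.07],
    [0,0,0.17,0,0.04],
    [0,0,0.21,0,0.02],
    [0,0,0.25,0,0.0],
    [0,0,0.29,0,0.0],
    [0,0,0.29,0,0.0],
  ],
)

```text
t: 9.1
eef_pos: [0.4807, -0.0426, 0.3114]
ee_rot: [-3.14, 0.009, -2.815]
force: [0.4, -1.0, -1.2]
width: 0.0353
gripper_force: 0.0
```

```bash
python3 - <<'E'
from h import *
import pickle
a=grab('top')['color'];w=grab('wrist')['color']; s=grab('scene')['color'][170:270,260:360]
o=np.hstack([cv2.resize(w[100:320,170:470],(400,293)),cv2.resize(s,(293,293),interpolation=cv2.INTER_CUBIC)])
cv2.imwrite('pics/c3.png',cv2.convertScaleAbs(o,alpha=2,beta=20))
E
```

```text
(no output)
```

View pics/c3.png

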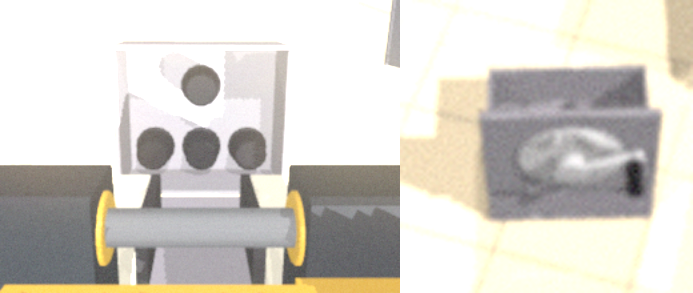

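The new pod is standing upright in the free front half, with the three others in the back row. On the lid's outer face, the handle's arm points to +y and the knob sticks out, so the -y half is free to push on.

Request:
step_arm(
  rows=[
    [0.03,0.002,0,0,0.0],
    [0.07,0.004,0,0,0.0],
    [0.11,0.007,0,0,0.0],
    [0.15,0.01,0,0,0.0],
    [0.173,0.011,0,0,0.0],
    [0.173,0.011,0,0,0.0],
    [0.173,0.011,-0.03,0,0.0],
    [0.173,0.011,-0.06,0,0.0],
    [0.173,0.011,-0.09,0,0.0],
    [0.173,0.011,-0.109,0,0.0],
    [0.173,0.011,-0.109,0,0.0],
  ],
)

```text
t: 10.35
eef_pos: [0.6482, -0.0318, 0.1922]
ee_rot: [3.14, -0.007, -2.816]
force: [0.7, 0.3, -0.3]
width: 0.0005
gripper_force: 0.0
```

Request:
step_arm(
  rows=[
    [-0.01,-0.003,0,0,0.0],
    [-0.019,-0.006,0,0,0.0],
    [-0.033,-0.011,0,0,0.0],
    [-0.045,-0.015,0.003,0,0.0],
    [-0.055,-0.0185,0.003,0,0.0],
    [-0.065,-0.022,0.002,0,0.0],
    [-0.078,-0.026,0,0,0.0],
    [-0.09,-0.03,-0.003,0,0.0],
    [-0.101,-0.034,-0.008,0,0.0],
    [-0.112,-0.038,-0.013,0,0.0],
  ],
)

```text
t: 11.35
eef_pos: [0.5381, -0.0698, 0.183]
ee_rot: [3.141, -0.0, -2.816]
force: [1.2, 0.2, -0.2]
width: 0.0003
gripper_force: 0.7
```

Request:
step_arm(
  rows=[
    [-0.011,-0.004,-0.007,0,0.0],
    [-0.021,-0.007,-0.015,0,0.0],
    [-0.0295,-0.01,-0.024,0,0.0],
    [-0.041,-0.0138,-0.037,0,0.0],
    [-0.041,-0.0138,-0.037,0,0.0],
    [-0.041,-0.0138,-0.01,0,0.0],
    [-0.06,-0.02,0.03,0,0.0],
    [-0.09,-0.03,0.07,0,0.0],
    [-0.09,-0.03,0.1,0,0.0],
    [-0.09,-0.03,0.1,0,0.0],
    [-0.09,-0.03,0.1,0,0.0],
    [-0.09,-0.03,0.1,0,0.0],
    [-0.09,-0.03,0.1,0,0.0],
    [-0.09,-0.03,0.1,0,0.0],
    [-0.09,-0.03,0.1,0,0.0],
    [-0.09,-0.03,0.1,0,0.0],
    [-0.09,-0.03,0.1,0,0.0],
    [-0.09,-0.03,0.1,0,0.0],
    [-0.09,-0.03,0.1,0,0.0],
    [-0.09,-0.03,0.1,0,0.0],
  ],
)

```text
t: 13.35
eef_pos: [0.4493, -0.0995, 0.2836]
ee_rot: [-3.142, 0.0, -2.816]
force: [0.6, -0.8, 0.0]
width: 0.0006
gripper_force: 0.0
```

Request:
step_arm(
  rows=[
    [0,0,0,0,0.0],
    [0,0,0,0,0.0],
    [0,0,0,0,0.0],
    [0,0,0,0,0.0],
    [0,0,0,0,0.0],
    [0,0,0,0,0.0],
    [0,0,0,0,0.0],
    [0,0,0,0,0.0],
    [0,0,0,0,0.0],
    [0,0,0,0,0.0],
    [0,0,0,0,0.0],
    [0,0,0,0,0.0],
    [0,0,0,0,0.0],
    [0,0,0,0,0.0],
    [0,0,0,0,0.0],
  ],
)

```text
t: 14.85
eef_pos: [0.4493, -0.0995, 0.2836]
ee_rot: [3.142, -0.0, -2.816]
force: [-0.3, 0.6, -0.4]
width: 0.0001
gripper_force: 0.0
```

```bash
python3 - <<'E'
from h import *
import pickle
s=arm.get_state();print(s['t'],s['eef_pos'])
f=grab('scene');S=cam(f);s1=f['color'][150:260,250:420]
f=grab('wrist');C=cam(f);w=f['color'];pickle.dump((C,S),open('w4.pkl','wb'))
o=np.vstack([w,cv2.resize(s1,(306,198),interpolation=cv2.INTER_CUBIC).copy() if 0 else cv2.copyMakeBorder(cv2.resize(s1,(306,198),interpolation=cv2.INTER_CUBIC),0,0,0,334,cv2.BORDER_CONSTANT)])
cv2.imwrite('pics/c4.png',cv2.convertScaleAbs(o,alpha=1.7,beta=15))
c=np.array([.505,-.033]);y=.325
Rz=np.array([[np.cos(y),-np.sin(y)],[np.sin(y),np.cos(y)]])
for p in[(-.075,.085),(-.075,-.085),(.075,-.085),(.075,.085)]: print(proj(C,[*(c+Rz@p),.078]).round(),proj(S,[*(c+Rz@p),.078]).round())
E
```

```text
14.85 [ 0.44932345 -0.09948977  0.28355472]
[431. 174.] [344. 189.]
[285. 174.] [289. 190.]
[289. 289.] [289. 231.]
[421. 289.] [347. 230.]
```

View pics/c4.png

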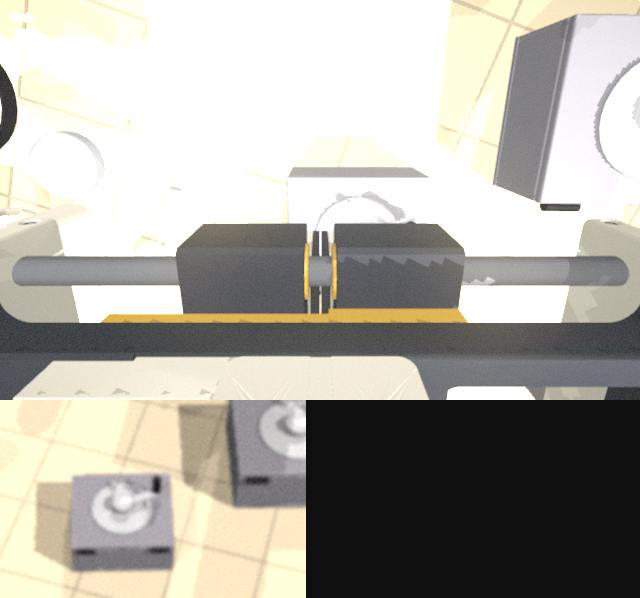

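The lid lies shut. Its front edge runs from (290,177) to (427,177) in the wrist view, and the knob is at about (337,197) in the scene view.

```bash
python3 - <<'E'
from h import *
import pickle
C,S=pickle.load(open('w4.pkl','rb'))
a=unproj(C,290,177,.078);b=unproj(C,428,177,.078);d=b-a;y=np.arctan2(d[1],d[0])-np.pi/2;m=(a+b)/2
cc=m[:2]+.075*np.array([np.cos(y),np.sin(y)]);print(a,b,np.linalg.norm(d),y,cc)
# scene lid corners (top face)
sc=[unproj(S,250+u/1.8,150+v/1.8,.078) for u,v in[(72,77),(169,75),(174,142),(72,143)]]
print(np.round(sc,3),np.mean(sc,0))
k=unproj(S,250+157/1.8,150+84/1.8,.116);print('knob',k)
for yy in(.31,.325):
  for c in(np.array([.505,-.033]),cc):
    r=np.array([[np.cos(yy),np.sin(yy)],[-np.sin(yy),np.cos(yy)]])@(k[:2]-c);print(yy,c,r,np.hypot(*r),'turn',np.arctan2(-r[0],r[1])-np.radians(4))
E
```

```text
[ 0.46244057 -0.13144444  0.078     ] [0.41077639 0.02115356 0.078     ] 0.16110659679182934 0.32645068097516683 [ 0.50764747 -0.0310942 ]
[[ 0.47  -0.132  0.078]
 [ 0.417  0.026  0.078]
 [ 0.547  0.07   0.078]
 [ 0.597 -0.089  0.078]] [ 0.50781732 -0.03138828  0.078     ]
knob [0.46890673 0.01785627 0.116     ]
0.31 [ 0.505 -0.033] [-0.01885868  0.0594427 ] 0.062362520627651914 turn 0.2374007125036457
0.31 [ 0.50764747 -0.0310942 ] [-0.02196134  0.05843537] 0.06242590255613833 turn 0.2896786036217057
0.325 [ 0.505 -0.033] [-0.01796496  0.05971888] 0.062362520627651914 turn 0.22240071250364574
0.325 [ 0.50764747 -0.0310942 ] [-0.02108237  0.05875821] 0.06242590255613833 turn 0.2746786036217057
```

Request:
step_arm(
  rows=[
    [0.002,0.01,0,0.14,0.04],
    [0.003,0.02,0,0.28,0.04],
    [0.005,0.03,0,0.42,0.04],
    [0.007,0.04,0,0.56,0.04],
    [0.009,0.05,0,0.7,0.04],
    [0.01,0.06,-0.01,0.84,0.04],
    [0.012,0.07,-0.02,0.98,0.04],
    [0.014,0.08,-0.03,1.12,0.04],
    [0.015,0.09,-0.04,1.26,0.04],
    [0.017,0.1,-0.05,1.4,0.04],
    [0.019,0.11,-0.06,1.54,0.04],
    [0.02,0.1175,-0.07,1.68,0.04],
    [0.02,0.1175,-0.09,1.82,0.04],
    [0.02,0.1175,-0.094,1.886,0.04],
    [0.02,0.1175,-0.094,1.886,0.04],
    [0.02,0.1175,-0.094,1.886,0.04],
  ],
)

```text
t: 16.55
eef_pos: [0.4696, 0.018, 0.1899]
ee_rot: [-3.141, -0.0, -0.932]
force: [0.3, -0.1, -0.1]
width: 0.0399
gripper_force: 0.0
```

```bash
python3 - <<'E'
from h import *
import pickle
s=arm.get_state();print(s['t'],s['eef_pos'],s['ee_rot'],s['q'],s['width'])
f=grab('wrist');C=cam(f);pickle.dump(C,open('w5.pkl','wb'))
cv2.imwrite('pics/w5.png',cv2.convertScaleAbs(f['color'],alpha=1.5,beta=15))
print(proj(C,[.469,.018,.133]),proj(C,[.506,-.032,.1]),proj(C,s['eef_pos']))
E
```

```text
16.55 [0.46958429 0.01803857 0.18985192] [-3.14139387e+00 -2.63314352e-04 -9.31874575e-01] [ 4.59013529e-01  4.56202418e-02 -4.78287555e-01  2.58150475e-04
 -1.04664585e+00  1.79779078e-01] 0.03992267234565082
[322.16445519 215.40035278] [322.24763054 124.36595702] [321.88259355 247.22204567]
```

View pics/w5.png

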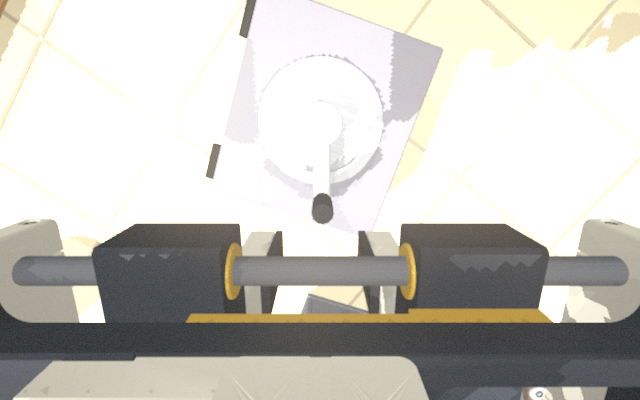

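The knob top shows at (322,213) against a predicted (322,215), and the arm lines up radially with the tool. I'll go down around the knob.

Request:
step_arm(
  rows=[
    [0,0,-0.02,0,0.04],
    [0,0,-0.045,0,0.04],
    [0,0,-0.065,0,0.04],
    [0,0,-0.077,0,0.04],
    [0,0,-0.082,0,0.04],
    [0,0,-0.082,0,0.03],
    [0,0,-0.082,0,0.022],
    [0,0,-0.082,0,0.022],
    [0,0,-0.082,0,0.022],
  ],
  newtons=25,
)

```text
t: 17.5
eef_pos: [0.4697, 0.0182, 0.1082]
ee_rot: [-3.14, -0.0, -0.93]
force: [-0.1, 0.6, 1.3]
width: 0.0224
gripper_force: 0.0
```

Request:
step_arm(
  rows=[
    [-0.0024,-0.002,0,0.05,0.022],
    [-0.0048,-0.004,0,0.1,0.022],
    [-0.0092,-0.0084,0,0.2,0.022],
    [-0.0131,-0.0132,0,0.3,0.022],
    [-0.0165,-0.0183,0,0.4,0.022],
    [-0.0193,-0.0238,0,0.5,0.022],
  ],
)

```text
t: 18.1
eef_pos: [0.454, -0.0033, 0.1097]
ee_rot: [-3.134, -0.006, -0.425]
force: [4.0, 19.4, 6.2]
width: 0.0221
gripper_force: 10.0
```

Request:
step_arm(
  rows=[
    [0,0,0,0,0.022],
    [0,0,0,0,0.022],
  ],
)

```text
t: 18.3
eef_pos: [0.4528, -0.0041, 0.1094]
ee_rot: [-3.136, -0.004, -0.429]
force: [1.7, 2.8, 3.4]
width: 0.022
gripper_force: 1.9
```

```bash
python3 - <<'E'
from h import *
s=arm.get_state();print(s['t'],s['eef_pos'],s['ee_rot'],s['force'],s['moment'],s['gripper_force'],s['width'])
w=grab('wrist')['color']; t=grab('top')['color'][150:220,270:360]; s=grab('scene')['color'][150:260,250:420]
r=lambda i,w,h:cv2.resize(i,(w,h),interpolation=cv2.INTER_CUBIC)
o=np.vstack([r(w[100:310,120:520],640,336),np.hstack([r(t,320,249),r(s,320,249)])])
cv2.imwrite('pics/c6.png',cv2.convertScaleAbs(o,alpha=1.6,beta=10))
E
```

```text
18.3 [ 0.45284854 -0.00412506  0.10939423] [-3.13645159 -0.00440859 -0.42891827] [1.7314549  2.76659777 3.36059555] [ 1.21272875 -0.47225452 -0.0254621 ] 1.8930114805698395 0.021950609409563265
```

View pics/c6.png

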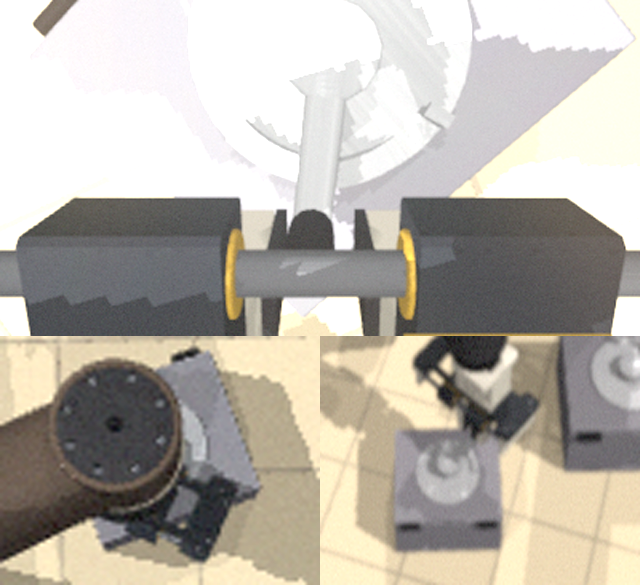

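The handle is following: the knob is caged against the trailing pad, and the force has dropped to about 3 N, so the earlier peak came from speed. I'll carry on more slowly.

Request:
step_arm(
  rows=[
    [-0.0008,-0.0019,0,0.033,0.022],
    [-0.0016,-0.0038,0,0.066,0.022],
    [-0.0024,-0.0058,0,0.1,0.022],
    [-0.003,-0.0077,0,0.133,0.022],
    [-0.0036,-0.0097,0,0.166,0.022],
    [-0.0041,-0.0117,0,0.2,0.022],
    [-0.0045,-0.0137,0,0.233,0.022],
    [-0.0049,-0.0157,0,0.266,0.022],
    [-0.0052,-0.0178,0,0.3,0.022],
    [-0.0054,-0.0198,0,0.333,0.022],
    [-0.0056,-0.0219,0,0.366,0.022],
    [-0.0057,-0.024,0,0.4,0.022],
    [-0.0057,-0.026,0,0.433,0.022],
    [-0.0057,-0.0281,0,0.466,0.022],
    [-0.0056,-0.0302,0,0.5,0.022],
  ],
)

```text
t: 19.95
eef_pos: [0.4434, -0.0366, 0.1072]
ee_rot: [3.141, 0.002, 0.071]
force: [0.4, -0.2, -1.0]
width: 0.0219
gripper_force: 0.1
```

Request:
step_arm(
  rows=[
    [0.0003,-0.0021,0,0.033,0.022],
    [0.0005,-0.0041,0,0.066,0.022],
    [0.0008,-0.0062,0,0.1,0.022],
    [0.0012,-0.0082,0,0.133,0.022],
    [0.0016,-0.0102,0,0.166,0.022],
    [0.0021,-0.0122,0,0.2,0.022],
    [0.003,-0.0152,0,0.25,0.022],
    [0.0035,-0.0167,0,0.275,0.022],
    [0.004,-0.0181,0,0.3,0.022],
    [0.004,-0.0181,0,0.3,0.022],
    [0.004,-0.0181,0,0.3,0.022],
    [0.004,-0.0181,0,0.3,0.022],
    [0.004,-0.0181,0,0.3,0.022],
  ],
)

```text
t: 21.25
eef_pos: [0.4485, -0.054, 0.1076]
ee_rot: [3.142, -0.0, 0.37]
force: [0.2, -0.1, -0.2]
width: 0.0219
gripper_force: 0.0
```

```bash
python3 - <<'E'
from h import *
s=arm.get_state();print(s['t'],s['eef_pos'],s['ee_rot'],s['force'],s['gripper_force'],s['width'])
E
```

```text
21.25 [ 0.44847527 -0.05403876  0.10762101] [ 3.14153131e+00 -1.23130447e-04  3.70004849e-01] [ 0.21658411 -0.05015537 -0.19322767] 0.0 0.021913458021539448
```

Request:
step_arm(
  rows=[
    [0.0004,-0.001,0,0.02,0.022],
    [0.0008,-0.002,0,0.04,0.022],
    [0.0012,-0.003,0,0.05,0.022],
    [0.0016,-0.004,0,0.07,0.022],
    [0.0016,-0.004,0,0.07,0.022],
  ],
)

```text
t: 21.75
eef_pos: [0.4501, -0.0582, 0.1076]
ee_rot: [3.142, 0.0, 0.441]
force: [0.0, -0.6, 0.1]
width: 0.022
gripper_force: 0.0
```

Request:
step_arm(
  rows=[
    [-0.0008,0.002,0,0,0.04],
    [-0.0008,0.002,0,0,0.04],
    [-0.0008,0.002,0,0,0.04],
    [-0.0008,0.002,0.02,0,0.04],
    [-0.0008,0.002,0.05,0,0.04],
    [-0.0008,0.002,0.09,0,0.04],
    [-0.0008,0.002,0.13,0,0.04],
    [0.0,0.0,0.16,0,0.04],
    [0.0,-0.03,0.18,0,0.04],
    [0.0,-0.07,0.18,0,0.04],
    [0.0,-0.11,0.18,0,0.04],
    [0.0,-0.15,0.18,0,0.04],
    [0.0,-0.18,0.18,0,0.04],
    [0.0,-0.18,0.18,0,0.04],
    [0.0,-0.18,0.18,0,0.04],
  ],
)

```text
t: 23.25
eef_pos: [0.4497, -0.2386, 0.2872]
ee_rot: [-3.141, 0.001, 0.438]
force: [-0.3, 0.6, 0.5]
width: 0.0401
gripper_force: 0.0
```

```bash
python3 - <<'E'
from h import *
import pickle
print(arm.get_state()['force'])
ft=grab('top');fs=grab('scene');pickle.dump((cam(ft),cam(fs)),open('w7.pkl','wb'))
r=lambda i,w,h:cv2.resize(i,(w,h),interpolation=cv2.INTER_CUBIC)
o=np.hstack([r(ft['color'][120:240,270:370],400,480),r(fs['color'][170:260,270:370],400,360)[:360].repeat(1,0) if 0 else cv2.copyMakeBorder(r(fs['color'][170:260,270:370],400,360),0,120,0,0,cv2.BORDER_CONSTANT)])
# bystander check: scene difference to start
d=cv2.absdiff(fs['color'],cv2.imread('pics/scene0.png')).max(2);m=cv2.resize((d>40).astype(np.uint8)*255,(200,125))
cv2.imwrite('pics/c7.png',cv2.convertScaleAbs(o,alpha=1.6,beta=10)); 
i=cv2.imread('pics/c7.png'); i[360:480,400:592]=cv2.cvtColor(cv2.resize(m,(192,120)),cv2.COLOR_GRAY2BGR); cv2.imwrite('pics/c7.png',i)
E
```

```text
[-0.32641173  0.60394915  0.47930319]
```

View pics/c7.png

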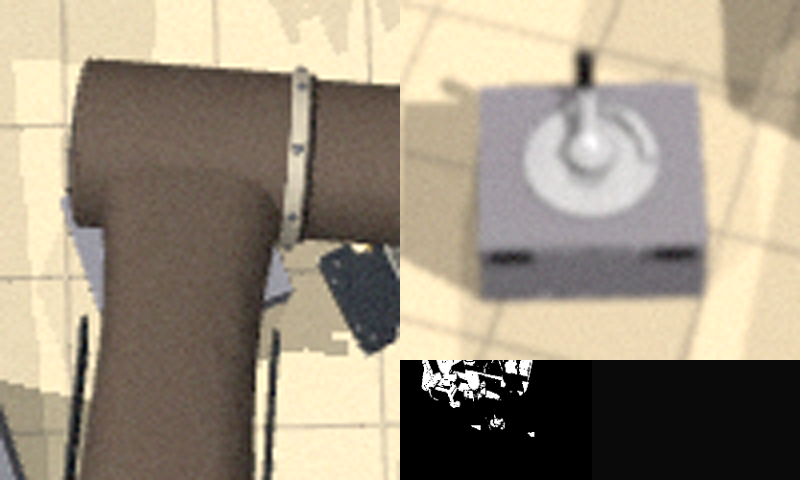

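The handle now points to the front. The knob is at scene pixel (316,187), the lid is shut, and the difference map shows changes only at the arm, the caddy and where the pod used to stand. A quick check of the turn from the pixels.

```bash
python3 - <<'E'
from h import *
import pickle
T,S=pickle.load(open('w7.pkl','rb'))
c=np.array([.506,-.032]);y=.32
for t in(1.0,1.2,1.35,1.45,1.5,1.56):
    A=y+np.pi/2+.07+t;p=c+.062*np.array([np.cos(A),np.sin(A)])
    print(t,[((proj(S,[*p,z])-[270,170])*4+[400,0]).round(1) for z in(.094,.128)])
print('hub',((proj(S,[*c,.1])-[270,170])*4+[400,0]).round(1))
E
```

```text
1.0 [array([627.9,  87.7]), array([628.4,  60.5])]
1.2 [array([612.9,  82.9]), array([613.1,  55.7])]
1.35 [array([601.,  81.]), array([601. ,  53.7])]
1.45 [array([592.9,  80.5]), array([592.8,  53.2])]
1.5 [array([588.8,  80.5]), array([588.7,  53.2])]
1.56 [array([584. ,  80.7]), array([583.7,  53.4])]
hub [590.4 141.9]
```

```bash
python3 -c "
from station import arm
print(arm.job_done())"
```

```text
the job is handed in; nothing more can be done
None
```

I handed the job in at about 23 s: the pod stands in the caddy with the others, the lid is shut, and the handle is turned to about 1.5 rad, in its notch by the last picture. I let go of the handle, and that picture shows nothing else on the ledge moved.

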